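Clamp a tin in the worktop tin holder until the knob clicks

ROBOT

A 6-joint arm with a two-finger parallel gripper is mounted at the origin on a cart in front of the work surface, level with it; the furniture and walls round the work are solid. World frame = base frame: x ahead of the robot, y to its left, z up, the work surface at z = 0. Lengths are in m, angles in rad, forces in N, time in s.
With the tool pointing down it reaches from about 0.375 to 0.925 m from the base axis. Payload 5.7 kg.
Tool frame: the origin (TCP) lies on the centre line of the jaws, within the pads' length; the fingertips stand 8 mm ahead of it and the grasp point (between the pads) lies 11 mm behind it; z points along the fingers, y is the direction in which the jaws open and shut (so a half turn about z gives the same grasp; the last joint's range is limited). The gripper opens to 85 mm and grips with 20 to 120 N. Pads are 22 mm wide; open, the fingers measure 114 mm over their backs; the gripper's body (76 mm by 85 mm) begins 54 mm behind the grasp point. The pads swing forward as they close: fully open they stand 13 mm farther back than shut.
Start: joints at [1.041, 0.359, 1.51, -0, 1.272, -0.115], TCP at [0.242, 0.549, 0.239] pointing down, gripper open.
Joint ranges: [-2.97, 2.97], [-1.01, 2.36], [0.21, 2.38], [-0.96, 4.11], [0.2, 2.71], [-2.98, 2.98]. Speed limits (rad/s): [2.39, 2.39, 3.14, 3.14, 3.14, 3.14].

INTERFACE

Orientations are given as a rotation vector (axis times angle).
In Python, from rig import r gives the robot as it stands. The module is installed in compiled form; this text tells all that it offers.
- The arm moves only by the tool play_rows, never from a script. Its argument "deltas" is a list that holds one entry, the list of rows, each a list of 6 numbers: the shift along the tool's x, y, z each as a share of 0.04 m, from -1 to 1, then the turn, a rotation vector about the tool's x, y, z each as a share of 8 degrees, from -1 to 1. A call has 1 to 20 rows; each row shifts and turns the commanded pose from where the row before left it, along the tool's axes as they then stand; what a row does not reach is not made up. A row lasts 1/10 s, in which the tool goes at most 50 mm and 8.59 degrees, less where a joint would pass 70% of its speed; a pose out of reach is approached as far as the arm can. A call with a number of a shift or a turn outside -1 to 1 is refused whole. A call with a gripper value outside its range is refused whole. "gripper" is the closure, from -1 (fully open) to 1 (shut), so that 0 is half open, set as the call begins (left out, the last holds). The fingers move at their own pace and stop on an object; "newtons" is the grip in N (left out, the last holds). Time passes only in rows, so rows that do not move let the fingers close. It gives the time, the measured TCP pose, the force and the opening at its end, in the units of the state.
- r.state(): the state, without advancing time (a new reading comes with each control period).
- r.snapshot(name): name is "scene" or "top" or "wrist"; returns the picture (400x640x3 uint8, red, green, blue); there is no depth.
- r.get_calibration(name): a dict with "camera_matrix" (3x3 intrinsics, pixels), "R" (3x3) and "t" (3): a world point X has camera coordinates R X + t; the wrist camera has in their place "T_tool_cam" (4x4, takes a point from camera to tool coordinates, whose origin is the TCP and whose axes are the flange's). Camera axes: x right, y down, z forward; pixel columns grow to the right and rows downward; lengths in m; the calibration is good to about 2 mm. A picture is of the moment at which its call begins: read the wrist's pose just before it. get_calibration takes no time and is no camera call.
- r.hand_in(): hands the job in, once; it reports no verdict.
The state is a dict: "t": time; "q": joint angles; "joint_vel": joint speeds; "effort": joint torques, N m; "ee_pos": TCP position; "eef_rot": TCP orientation; "contact_force": force on the tool from outside, world axes, zero at the start; "moment": the same for the moment, N m; "width": finger opening in m.
Only numpy, scipy, OpenCV 4.12 (cv2) and the standard library are available. Lean on these libraries where they do the work, as an engineer would, in place of code of your own. Each camera call takes 0.05 s, during which the arm holds its last target.

TASK

Stand the small tin upright in the tin holder on the worktop, between its sliding jaw and its V-shaped jaw. Then turn the red-barred knob clockwise until its torque limiter slips and clicks once, stop there without going on to a second click, and let go, so that the tin is left gripped. Leave the cup and the salt shaker where they are and do not crush the tin.

Things in the scene. Friction and masses are not known exactly. Their poses are not given: they have to be found in the camera images.
- tin: Small closed navy-blue and cream food tin with a gold-coloured rim and lid, a cylinder 57.4 mm across and 72 mm tall, 0.13 to 0.25 kg, standing on the worktop. Origin: centre of its underside; z up along its axis.
- holder: Tin holder fixed to the worktop: grey plate 96 x 222 mm, 8 mm thick. Origin: on the worktop, near the plate's centre; y points along it from the knob (axis at y = -65 mm) to the bed (y = +55 mm) and the fixed V jaw, x across, z up. The V jaw is rubber-faced, 56 mm wide, its top 48 mm above the worktop, and touches the tin 18 degrees either side of the y axis.
- bed (a point): Centre of the black rubber bed on which the tin is to stand, on top of the plate, 8 mm above the worktop: exactly where the tin's axis is when it is pressed into the V. Axes as the holder's. The bed's two sides (+x and -x) are open.
- jaw_face (a point): Middle of the rubber face of the sliding jaw, on the knob side of the bed; axes as the holder's. The face moves along +y towards the V, driven only by the knob: 10 mm per radian. At the start the room between the jaws is 8 to 16 mm more than the tin's diameter.
- jaw: The sliding jaw, 56 mm wide (82 mm over its low guides), 17 mm thick, top 46 mm above the worktop; origin 20 mm straight below point jaw_face. It stays where it is when the knob is let go, so the turning may be done in several grasps.
- knob_grip (a point): On the knob's vertical axis, 71.5 mm above the worktop, 15 mm below the top of its red grip bar. The bar is 44 mm long (point x), 14 mm thick (point y) and stands from 54 to 86 mm above the worktop on a black disc of radius 25 mm, on a grey housing of radius 33 mm and height 44 mm. Clockwise from above closes the jaw.
- knob: The whole knob; origin on its axis, 44 mm above the worktop. Turning clockwise: first 0 to 0.9 rad of slack, hidden beforehand, moves nothing; then the jaw follows at about 0.16 N m; about 1.1 to 2.9 rad in all to the click. If let go before the click, it springs back a little, unclicked.
- dogs: The drive inside the knob, out of sight, same origin. Its torque limiter: with the tin gripped the torque climbs to about 0.3 N m within 0.1 to 0.2 rad, then it slips over a tooth (the click) and the torque drops to near nothing or reverses, staying low for 0.2 rad or more. A tooth is 0.52 rad. Turned on, the torque climbs again to a second click, which is overtightening.
- pin_top (a point): Top of a 6 mm brass tell-tale pin in the middle of the top of the knob's bar: 15 mm above point knob_grip before any click, 16.5 mm after one click, 18 mm after two.
- cup: White espresso cup with green dots, 63 x 92 x 55 mm, a bystander; origin at the centre of its underside.
- salt: Salt shaker with white cap, 44 mm across and 90 mm tall, a bystander; origin at the centre of its underside.
There are look-alikes about, which are no part of the job. Leave any orange or pink look-alike of the tin alone.

How it is judged:
By the outcome, as a careful person would: the job done as asked, in the order asked, and still so for the second after the job is handed in, with the robot touching nothing.
It also fails if it takes over 70 s, if anything falls off the work surface, if the arm or the gripper's body presses on something with over 40 N, if the wrist force passes 120 N, or if a joint passes its speed limit or range.

## Working session

There is one attempt and no reset: what is moved stays moved. The work goes in short steps, Python scripts to look and compute and a tool call to move; the robot and the scene stay as the last step left them, time stands still between calls to the robot, and variables do not carry over. Pictures are saved under pics/ and viewed, and the job is handed in when it is done.

Besides the shell and the picture viewer there is one more tool, called after ">>>" by a JSON object that holds its "api" and its "payload". play_rows: Moves the arm, as the interface text tells. Shift numbers are shares of 0.04 m and turn numbers shares of 8 degrees, none past 1 either way. Its arguments: {"type":"object","properties":{"deltas":{"type":"array","items":{"type":"array","items":{"type":"array","items":{"type":"number"}}}},"gripper":{"type":"number"},"newtons":{"type":"number"}},"required":["deltas"]}

```bash
mkdir -p pics; python3 - <<'E'
from rig import r
import cv2, numpy as np
s=r.state()
for k,v in s.items(): print(k,np.round(v,4))
for n in ("scene","top","wrist"):
    im=r.snapshot(n); cv2.imwrite(f"pics/{n}0.png",im[:,:,::-1])
    c=r.get_calibration(n); print(n,{k:np.round(v,4).tolist() for k,v in c.items()})
E
```

```text
t 0.0
q [ 1.0409  0.3595  1.5114 -0.      1.2725 -0.1151]
joint_vel [-0.0005  0.0002  0.0025  0.0005  0.0002  0.0014]
effort [ 1.10000e-03 -5.27616e+01 -2.78620e+01 -2.00000e-04  1.35000e-02
  0.00000e+00]
ee_pos [0.2415 0.5485 0.2384]
eef_rot [-6.4680e-01 -3.0737e+00  2.8000e-03]
contact_force [0.4012 0.8757 0.5351]
moment [ 0.0129 -0.026   0.0644]
width 0.0856
scene {'camera_matrix': [[434.9755, 0.0, 319.9724], [0.0, 434.9755, 197.6045], [0.0, 0.0, 1.0]], 'R': [[0.5915, -0.8062, -0.0144], [-0.452, -0.3167, -0.8339], [0.6677, 0.4998, -0.5517]], 't': [-0.2735, 0.2695, 1.1017]}
top {'camera_matrix': [[460.3118, 0.0, 311.4937], [0.0, 460.3118, 202.2774], [0.0, 0.0, 1.0]], 'R': [[0.0187, -0.9998, -0.0028], [-0.9915, -0.0182, -0.1286], [0.1285, 0.0052, -0.9917]], 't': [-0.0346, 0.4469, 1.5358]}
wrist {'camera_matrix': [[353.1452, 0.0, 318.2814], [0.0, 353.1452, 204.1468], [0.0, 0.0, 1.0]], 'T_tool_cam': [[-0.0011, -0.9468, -0.3219, 0.0831], [1.0, -0.0009, -0.0007, 0.0005], [0.0004, -0.3219, 0.9468, -0.135], [0.0, 0.0, 0.0, 1.0]]}
```

View pics/scene0.png

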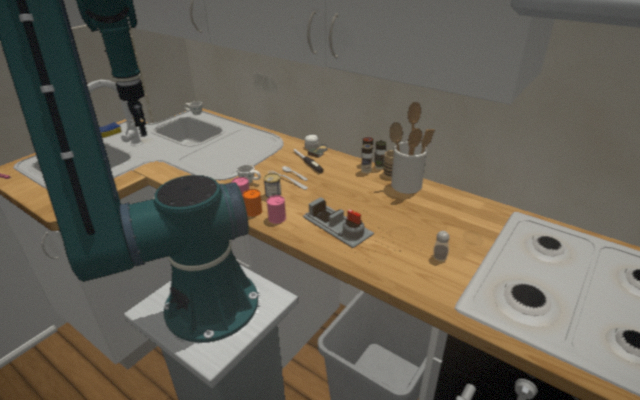

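View pics/top0.png

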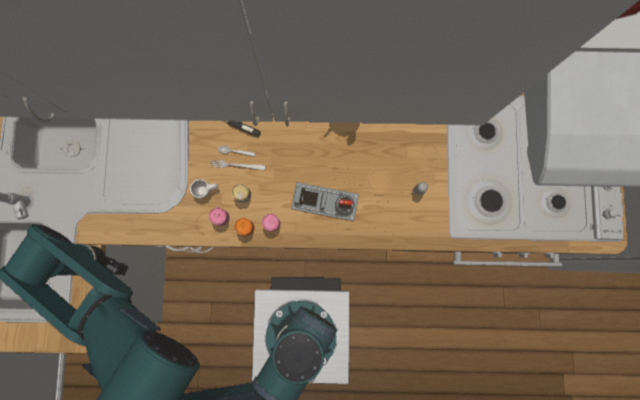

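View pics/wrist0.png

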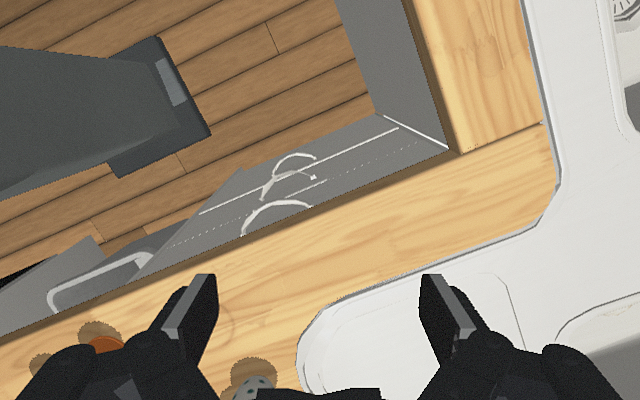

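```bash
cat > h.py <<'E'
import numpy as np, cv2
from scipy.spatial.transform import Rotation as Ro
from rig import r
def ray(name,u,v,z,st=None):
    c=r.get_calibration(name);K=np.array(c["camera_matrix"])
    d=np.linalg.inv(K)@[u,v,1]
    if name=="wrist":
        T=np.array(c["T_tool_cam"]);st=st or r.state()
        Rt=Ro.from_rotvec(st["eef_rot"]).as_matrix()
        o=Rt@T[:3,3]+st["ee_pos"];d=Rt@T[:3,:3]@d
    else:
        R=np.array(c["R"]);o=-R.T@np.array(c["t"]);d=R.T@d
    return o+d*(z-o[2])/d[2]
def proj(name,X,st=None):
    c=r.get_calibration(name);K=np.array(c["camera_matrix"]);X=np.array(X)
    if name=="wrist":
        T=np.array(c["T_tool_cam"]);st=st or r.state()
        Rt=Ro.from_rotvec(st["eef_rot"]).as_matrix()
        p=T[:3,:3].T@(Rt.T@(X-st["ee_pos"])-T[:3,3])
    else: p=np.array(c["R"])@X+c["t"]
    p=K@p;return p[:2]/p[2]
def crop(im,x0,y0,x1,y1,f,fn):
    c=im[y0:y1,x0:x1,::-1]
    cv2.imwrite(fn,cv2.resize(c,None,fx=f,fy=f,interpolation=cv2.INTER_CUBIC))
E
python3 - <<'E'
from h import *
im=cv2.imread("pics/top0.png")[:,:,::-1]
crop(im,180,170,380,250,4,"pics/topc.png")
im=cv2.imread("pics/scene0.png")[:,:,::-1]
crop(im,225,150,385,250,5,"pics/scenec.png")
E
```

```text
(no output)
```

View pics/topc.png

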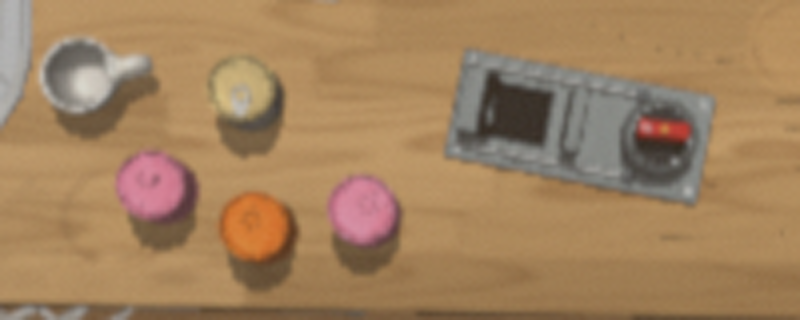

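View pics/scenec.png

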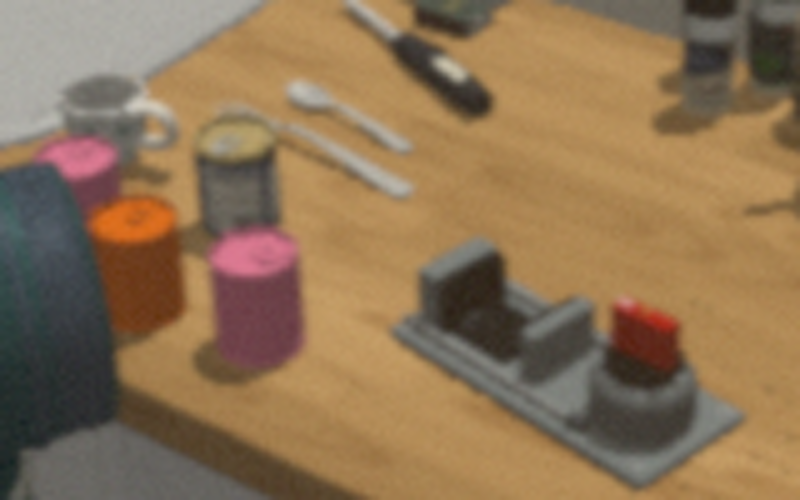

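```bash
python3 - <<'E'
from h import *
f=lambda x,y,z:ray("top",180+x/4,170+y/4,z)
print("tin",f(244,90,.072)); 
c=[f(*p,.008) for p in [(468,50),(714,97),(695,203),(446,157)]]
for p in c: print(p)
ctr=np.mean(c,0);print(ctr)
d=(c[0]+c[3]-c[1]-c[2])/2;print(np.linalg.norm(d),np.degrees(np.arctan2(d[1],d[0])))
d=(c[0]-c[3]+c[1]-c[2])/2;print(np.linalg.norm(d))
print("barL,R",f(638,129,.086),f(690,129,.086),f(664,129,.086))
print("cup",f(78,75,.055),"pinks",f(152,180,.072),f(257,222,.072),f(364,206,.072))
# scene check
g=lambda x,y,z:ray("scene",225+x/5,150+y/5,z)
print("tin",g(236,140,.072), "cup",g(105,90,.055))
c=[g(*p,.008) for p in [(742,412),(640,484),(395,328)]]
for p in c:print(p)
print(g(646,322,.086),g(620,298,.086),g(678,335,.086))
E
```

```text
tin [0.47021878 0.20769577 0.072     ]
[0.51827102 0.02526248 0.008     ]
[ 0.48101825 -0.18792162  0.008     ]
[ 0.38896026 -0.17216485  0.008     ]
[0.42468511 0.04205256 0.008     ]
[ 0.45323366 -0.07319286  0.008     ]
0.21679355481892565 80.31035146770944
0.09423766913925527
barL,R [ 0.44177361 -0.11829336  0.086     ] [ 0.4425525 -0.1608278  0.086    ] [ 0.44216307 -0.13956143  0.086     ]
cup [0.48292074 0.35025948 0.055     ] pinks [0.39392086 0.28061478 0.072     ] [0.36087971 0.19281305 0.072     ] [0.37567009 0.10534501 0.072     ]
tin [0.46780751 0.20384822 0.072     ] cup [0.48709738 0.34855766 0.055     ]
[ 0.47975434 -0.1889545   0.008     ]
[ 0.38682729 -0.17497883  0.008     ]
[0.42688091 0.03767263 0.008     ]
[ 0.43244492 -0.14736289  0.086     ] [ 0.44415939 -0.12165499  0.086     ] [ 0.43220894 -0.16940827  0.086     ]
```

>>> {"api": "play_rows", "payload": {"deltas": [[[0,0,0,0,0,1],[0,0,0,0,0,1],[0,0,0,0,0,1],[0,0,0,0,0,1],[0,0,0,0,0,1],[0,0,0,0,0,1],[0,0,0,0,0,1],[0,0,0,0,0,1],[0,0,0,0,0,1],[0,0,0,0,0,0.49]]], "gripper": -1}}

```text
t: 1.15
ee_pos: [0.2416, 0.5488, 0.2389]
eef_rot: [2.406, 2.02, -0.001]
contact_force: [-0.1, -0.1, -1.6]
width: 0.0856
```

>>> {"api": "play_rows", "payload": {"deltas": [[[-0.75,0.705,0.1,0,0,0],[-0.75,0.705,0.1,0,0,0],[-0.75,0.705,0.1,0,0,0],[-0.75,0.705,0.1,0,0,0],[-0.75,0.705,0.1,0,0,0],[-0.75,0.705,0.1,0,0,0],[-0.75,0.705,0.1,0,0,0],[-0.75,0.705,0.1,0,0,0],[-0.75,0.705,0.1,0,0,0],[-0.75,0.705,0.1,0,0,0],[0,0,0,0,0,0],[0,0,0,0,0,0]]]}}

```text
t: 2.35
ee_pos: [0.4694, 0.2052, 0.199]
eef_rot: [-2.403, -2.022, 0.001]
contact_force: [-0.6, 0.6, -0.1]
width: 0.0852
```

```bash
python3 - <<'E'
from h import *
s=r.state(); print(s["t"],s["ee_pos"],s["eef_rot"],s["q"].round(3) if hasattr(s["q"],"round") else s["q"],s["contact_force"])
R=Ro.from_rotvec(s["eef_rot"]).as_matrix();print(np.degrees(np.arctan2(R[1,0],R[0,0])),R[:,2])
im=r.snapshot("wrist"); cv2.imwrite("pics/w1.png",im[:,:,::-1])
print(proj("wrist",[.469,.206,.072],s))
E
```

```text
2.35 [0.46941247 0.20517456 0.19896221] [-2.40320772e+00 -2.02238695e+00  1.18308978e-03] [0.277 0.277 1.747 0.    1.119 0.448] [-0.56580075  0.63699539 -0.113844  ]
80.16367331316212 [-1.00137923e-03  1.99483780e-05 -9.99999498e-01]
[317.94223304 196.23429561]
```

View pics/w1.png

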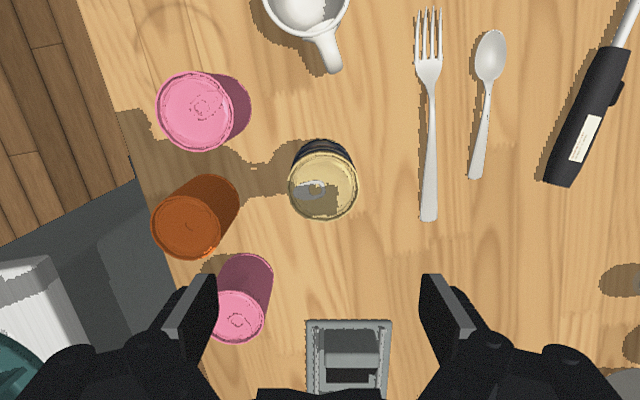

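```bash
python3 - <<'E'
from h import *
im=cv2.imread("pics/w1.png")[:,:,::-1]
crop(im,270,120,380,240,5,"pics/w1c.png")
for z in (.07,.072): print(ray("wrist",323.5,186,z))
E
```

```text
[0.47399777 0.21363375 0.07      ]
[0.47406891 0.21419994 0.072     ]
```

View pics/w1c.png

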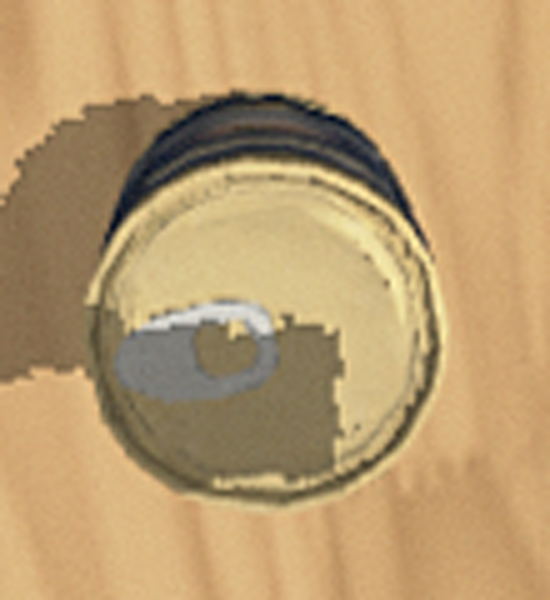

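>>> {"api": "play_rows", "payload": {"deltas": [[[0.09,0.03,0.66,0,0,0],[0.09,0.03,0.66,0,0,0],[0,0,0.66,0,0,0],[0,0,0,0,0,0],[0,0,0,0,0,0]]]}}

```text
t: 2.9
ee_pos: [0.4719, 0.2135, 0.1202]
eef_rot: [-2.399, -2.027, 0.002]
contact_force: [0.5, -0.5, -0.7]
width: 0.0853
```

```bash
python3 - <<'E'
from h import *
s=r.state(); print(s["t"],s["ee_pos"])
im=r.snapshot("wrist"); cv2.imwrite("pics/w2.png",im[:,:,::-1])
crop(im,220,100,420,300,4,"pics/w2c.png")
E
```

```text
2.9 [0.47194888 0.21348793 0.1202281 ]
```

View pics/w2.png

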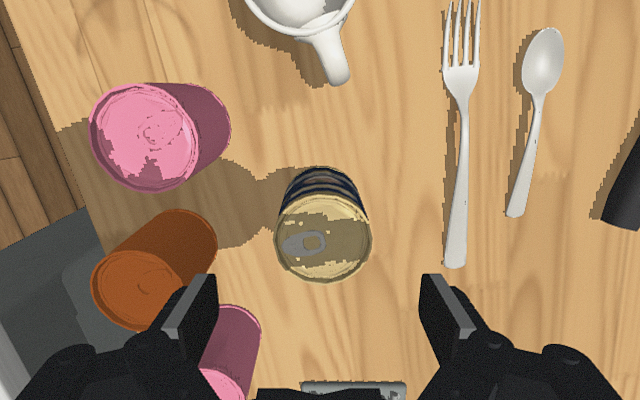

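```bash
python3 - <<'E'
from h import *
s=r.state();R=Ro.from_rotvec(s["eef_rot"]).as_matrix()
for uv in [(323,238),(274,238),(372,238),(323,193),(323,283)]:
    p=ray("wrist",*uv,.072); print(p, R.T@(p-s["ee_pos"]))
for n,uv in dict(orange=(138,291),pink=(147,137)).items(): print(n,ray("wrist",*uv,.072))
E
```

```text
[0.47561174 0.21360029 0.072     ] [0.00050947 0.00261518 0.04900492]
[0.44811685 0.21827902 0.072     ] [ 0.00053301 -0.02527494  0.04898716]
[0.50310274 0.20892222 0.072     ] [0.00048592 0.03050135 0.04902268]
[0.47999459 0.24001099 0.072     ] [0.02728122 0.00252796 0.04901383]
[0.47081663 0.18470529 0.072     ] [-0.02878055  0.0027106   0.04899516]
orange [0.36028586 0.19792705 0.072     ]
pink [0.39522463 0.28514908 0.072     ]
```

>>> {"api": "play_rows", "payload": {"deltas": [[[0,0.065,0.5,0,0,0],[0,0,0.5,0,0,0],[0,0,0.5,0,0,0],[0,0,0.5,0,0,0],[0,0,0,0,0,0],[0,0,0,0,0,0]]]}}

```text
t: 3.55
ee_pos: [0.4761, 0.2126, 0.0413]
eef_rot: [2.4, 2.026, 0.002]
contact_force: [0.1, 0.0, 0.7]
width: 0.085
```

>>> {"api": "play_rows", "payload": {"deltas": [[[0,0,0,0,0,0],[0,0,0,0,0,0],[0,0,0,0,0,0],[0,0,0,0,0,0],[0,0,0,0,0,0],[0,0,0,0,0,0],[0,0,0,0,0,0],[0,0,0,0,0,0]]], "gripper": 1, "newtons": 25}}

```text
t: 4.35
ee_pos: [0.4762, 0.2125, 0.0415]
eef_rot: [2.4, 2.025, 0.003]
contact_force: [-0.8, 0.4, 6.8]
width: 0.0564
```

>>> {"api": "play_rows", "payload": {"deltas": [[[0,0,-0.4,0,0,0],[0,0,-0.8,0,0,0],[0,0,-0.8,0,0,0],[0,0,-0.7,0,0,0],[-0.876,0.063,-0.376,0,0,0],[-0.876,0.063,-0.376,0,0,0],[-0.876,0.063,-0.376,0,0,0],[-0.876,0.063,-0.376,0,0,0],[-0.876,0.063,-0.376,0,0,0],[-0.876,0.063,-0.376,0,0,0],[-0.876,0.063,-0.376,0,0,0],[-0.876,0.063,-0.376,0,0,0],[-0.876,0.063,-0.376,0,0,0],[-0.876,0.063,-0.376,0,0,0],[0,0,0,0,0,0],[0,0,0,0,0,0],[0,0,0,0,0,0]]]}}

```text
t: 6.05
ee_pos: [0.4407, -0.1365, 0.2981]
eef_rot: [-2.4, -2.025, 0.0]
contact_force: [-0.4, -0.5, -2.0]
width: 0.0568
```

```bash
python3 - <<'E'
from h import *
s=r.state(); print(s["t"],s["ee_pos"],s["width"])
R=Ro.from_rotvec(s["eef_rot"]).as_matrix();print(np.degrees(np.arctan2(R[1,0],R[0,0])),R[:,2])
im=r.snapshot("wrist"); cv2.imwrite("pics/w3.png",im[:,:,::-1])
E
```

```text
6.05 [ 0.44066308 -0.13649513  0.29814452] 0.056797394607941844
80.32411741548626 [-9.57512979e-04  8.78083262e-04 -9.99999156e-01]
```

View pics/w3.png

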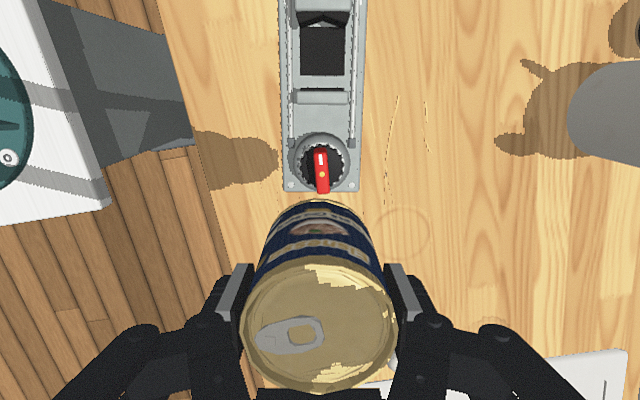

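```bash
python3 - <<'E'
from h import *
im=cv2.imread("pics/w3.png")[:,:,::-1]
crop(im,260,0,390,110,6,"pics/w3a.png");crop(im,260,100,390,200,6,"pics/w3b.png")
E
```

```text
(no output)
```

View pics/w3a.png

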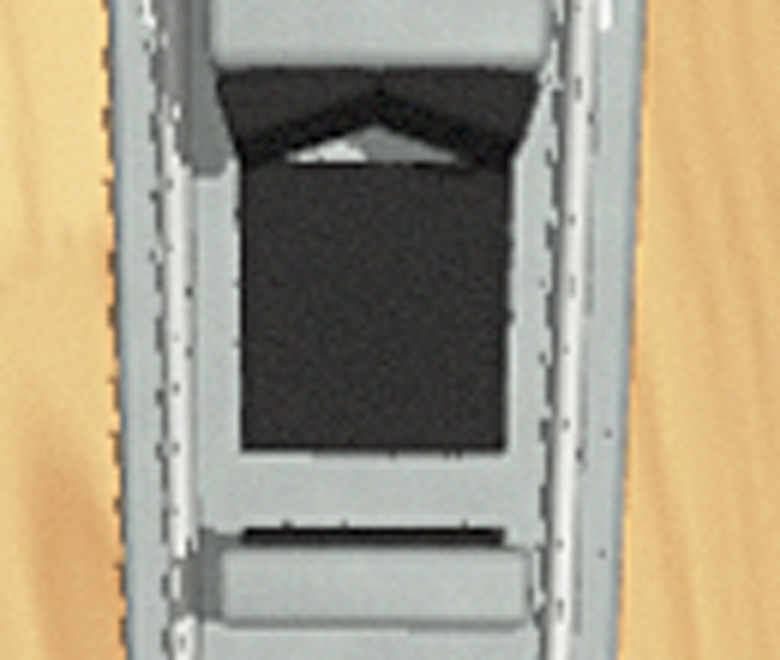

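View pics/w3b.png

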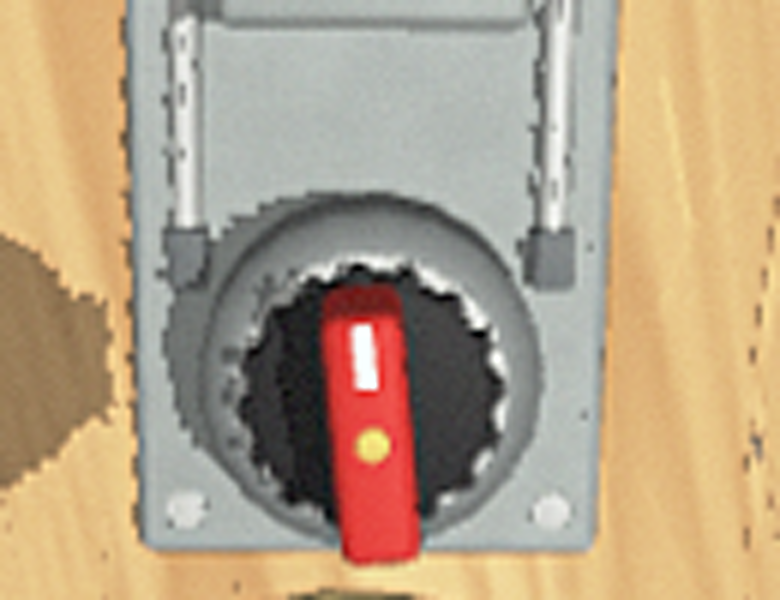

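```bash
python3 - <<'E'
from h import *
s=r.state()
a=lambda x,y,z:ray("wrist",260+x/6,y/6,z); b=lambda x,y,z:ray("wrist",260+x/6,100+y/6,z)
kn=b(373,446,.086);print("knob",kn)
p,q=b(142,548,.008),b(596,548,.008);print("plate end",p,q,(p+q)/2,np.linalg.norm(p-q))
# plate edges far
l,rr=a(118,300,.008),a(634,300,.008);print("edges",l,rr,np.linalg.norm(l-rr))
bd=[a(*c,.008) for c in [(242,450),(507,450),(510,165),(242,165)]];print(*bd);m=np.mean(bd,0);print("rubber mid",m)
mid=(p+q)/2;mid2=(l+rr)/2
d=mid2-mid;print("yaw",np.degrees(np.arctan2(d[1],d[0])))
d=(q-p);print("yaw",np.degrees(np.arctan2(d[1],d[0]))+90)
d=kn-bd[0];
e=b(365,318,.086)-b(381,560,.086);print("bar",np.degrees(np.arctan2(e[1],e[0])),np.linalg.norm(e))
for ang in (79.5,80.3,81):
    u=np.array([np.cos(np.radians(ang)),np.sin(np.radians(ang)),0])
    print(ang,"bed from knob",kn+.12*u, "plate end from knob",(mid-kn)@u, "rubber y",(m-kn)@u, "jaw face top",(a(375,545,.046)-kn)@u, "V tip",(a(375,125,.048)-kn)@u,(a(240,160,.048)-kn)@u)
E
```

```text
knob [ 0.4435637  -0.13961484  0.086     ]
plate end [ 0.38967817 -0.1723941   0.008     ] [ 0.48336789 -0.18832753  0.008     ] [ 0.43652303 -0.18036081  0.008     ] 0.09503492430090532
edges [ 0.41789525 -0.0115486   0.008     ] [ 0.51172719 -0.02759579  0.008     ] 0.09519425466413045
[ 0.43565551 -0.04096364  0.008     ] [ 0.48487898 -0.04937439  0.008     ] [ 0.49243201 -0.00149169  0.008     ] [0.44460222 0.00669448 0.008     ]
rubber mid [ 0.46439218 -0.02128381  0.008     ]
yaw 80.02183812476922
yaw 80.3482867571431
bar 84.19699745520585 0.0418155791489497
79.5 bed from knob [ 0.46543196 -0.02162426  0.086     ] plate end from knob -0.04134673391617238 rubber y 0.12014526255779012 jaw face top 0.0795345291286461 V tip 0.1448099811097626 0.13935639433565117
80.3 bed from knob [ 0.46378242 -0.02133043  0.086     ] plate end from knob -0.04134972090830655 rubber y 0.12014869200923438 jaw face top 0.07953702593059045 V tip 0.14482270704616734 0.13967733537998897
81 bed from knob [ 0.46233583 -0.02109224  0.086     ] plate end from knob -0.04134572179637391 rubber y 0.12013247832519178 jaw face top 0.07952649089041539 V tip 0.14481068191871363 0.1399358233864036
```

```bash
python3 - <<'E'
from h import *
s=r.state();R=Ro.from_rotvec(s["eef_rot"]).as_matrix()
for uv in [(320.5,327),(243,327),(398,327),(320,262),(320,391)]:
    p=ray("wrist",*uv,s["ee_pos"][2]+.0305);print((R.T@(p-s["ee_pos"])).round(4))
print(R.T@(np.array([.463,-.0262,0])-s["ee_pos"]))
E
```

```text
[ 0.002   0.0008 -0.0305]
[ 0.0019 -0.0267 -0.0305]
[ 0.002   0.0283 -0.0305]
[ 0.0278  0.0006 -0.0305]
[-0.0273  0.0006 -0.0305]
[0.11202619 0.00396298 0.29808515]
```

>>> {"api": "play_rows", "payload": {"deltas": [[[0.8,0.02,0,0,0,0],[0.8,0.02,0,0,0,0],[0.8,0.02,0,0,0,0],[0.375,0.023,0.5,0,0,0],[0,0,0.9,0,0,0],[0,0,0.9,0,0,0],[0,0,0.9,0,0,0],[0,0,0.9,0,0,0],[0,0,0.5,0,0,0],[0,0,0,0,0,0],[0,0,0,0,0,0]]]}}

```text
t: 7.2
ee_pos: [0.463, -0.0278, 0.1145]
eef_rot: [-2.399, -2.027, 0.001]
contact_force: [0.4, -0.2, -1.9]
width: 0.0566
```

```bash
python3 - <<'E'
from h import *
s=r.state(); print(s["t"],s["ee_pos"],s["width"])
im=r.snapshot("wrist"); cv2.imwrite("pics/w4.png",im[:,:,::-1])
im=r.snapshot("scene"); crop(im,280,160,400,260,6,"pics/s4.png")
E
```

```text
7.2 [ 0.46301459 -0.02779287  0.1145099 ] 0.05658494053457938
```

View pics/w4.png

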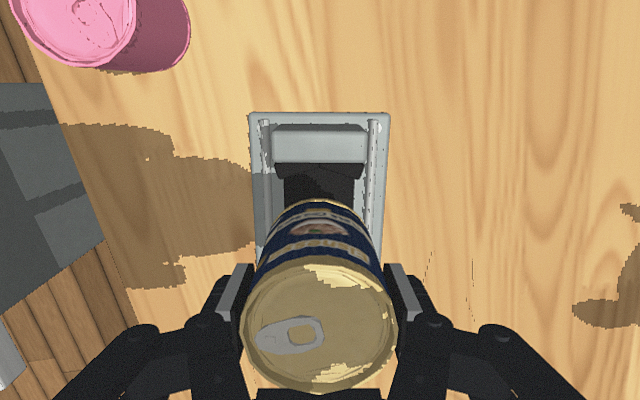

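View pics/s4.png

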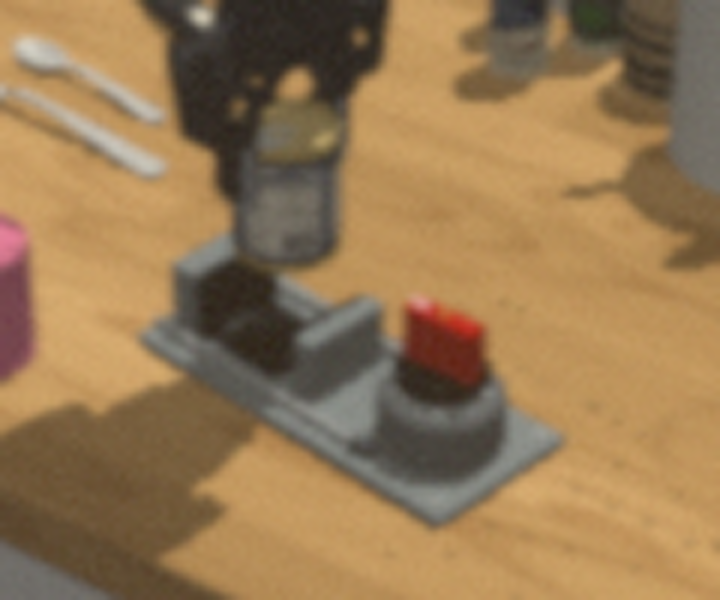

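>>> {"api": "play_rows", "payload": {"deltas": [[[0,0,0.4,0,0,0],[0,0,0.4,0,0,0],[0,0,0.4,0,0,0],[0,0,0.2,0,0,0],[0,0,0.12,0,0,0],[0,0,0,0,0,0],[0,0,0,0,0,0]]]}}

```text
t: 8.0
ee_pos: [0.4639, -0.0287, 0.0543]
eef_rot: [2.4, 2.025, 0.001]
contact_force: [1.4, -1.0, -1.6]
width: 0.0562
```

```bash
python3 - <<'E'
from h import *
s=r.state(); print(s["t"],s["ee_pos"],s["width"],s["contact_force"],s["moment"])
im=r.snapshot("wrist"); cv2.imwrite("pics/w5.png",im[:,:,::-1])
im=r.snapshot("scene"); crop(im,280,160,400,260,6,"pics/s5.png")
E
```

```text
8.0 [ 0.46386328 -0.02873078  0.05434304] 0.05621935493501664 [ 1.37640312 -0.95737969 -1.59482883] [ 0.01233203  0.02403558 -0.02116453]
```

View pics/w5.png

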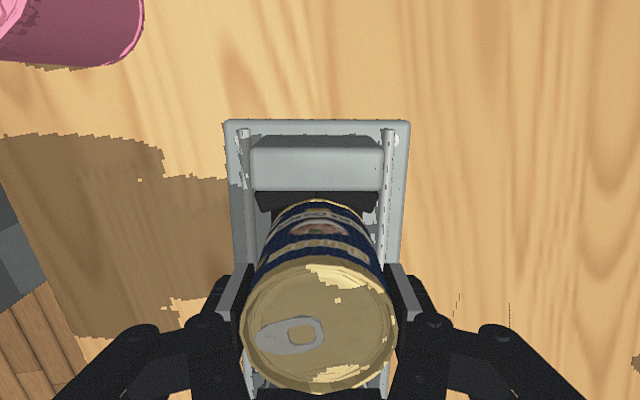

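View pics/s5.png

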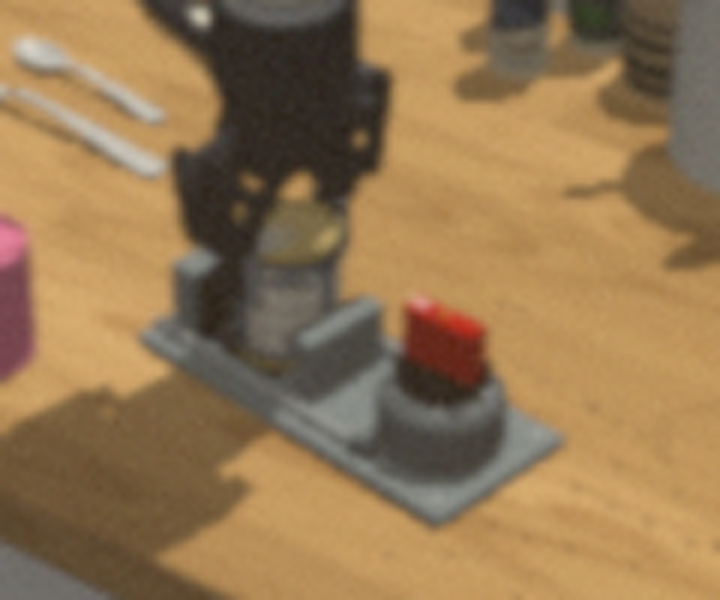

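>>> {"api": "play_rows", "payload": {"deltas": [[[0,0,0.05,0,0,0],[0,0,0.04,0,0,0],[0,0,0,0,0,0],[0,0,0,0,0,0]]]}}

```text
t: 8.5
ee_pos: [0.4632, -0.0286, 0.0501]
eef_rot: [-2.401, -2.026, 0.0]
contact_force: [-0.9, -0.2, -1.3]
width: 0.0563
```

>>> {"api": "play_rows", "payload": {"deltas": [[[0,0,0.025,0,0,0],[0,0,0,0,0,0],[0,0,0,0,0,0]]]}}

```text
t: 8.8
ee_pos: [0.4633, -0.0287, 0.0495]
eef_rot: [2.401, 2.026, 0.0]
contact_force: [-1.7, -0.7, 5.6]
width: 0.057
```

>>> {"api": "play_rows", "payload": {"deltas": [[[0,0,0,0,0,0],[0,0,0,0,0,0],[0,0,0,0,0,0],[0,0,0,0,0,0],[0,0,0,0,0,0],[0,0,0,0,0,0]]], "gripper": -1}}

```text
t: 9.4
ee_pos: [0.4633, -0.0287, 0.0491]
eef_rot: [2.401, 2.026, -0.0]
contact_force: [-1.3, 1.1, -0.6]
width: 0.0855
```

>>> {"api": "play_rows", "payload": {"deltas": [[[0,0,-0.3,0,0,0],[0,0,-0.8,0,0,0],[0,0,-1,0,0,0],[0,0,-0.9,0,0,0],[0,0,-0.5,0,0,0],[0,0,0,0,0,0]]]}}

```text
t: 10.0
ee_pos: [0.4655, -0.029, 0.1921]
eef_rot: [2.397, 2.023, 0.006]
contact_force: [1.1, -0.4, 0.2]
width: 0.0852
```

```bash
python3 - <<'E'
from h import *
s=r.state(); print(s["t"],s["ee_pos"],s["width"],s["contact_force"],s["moment"])
im=r.snapshot("wrist"); cv2.imwrite("pics/w6.png",im[:,:,::-1])
E
```

```text
10.0 [ 0.46549164 -0.02904741  0.19209637] 0.08517999628710901 [ 1.11143727 -0.38965608  0.19690872] [-0.01452612 -0.01493942 -0.03100828]
```

View pics/w6.png

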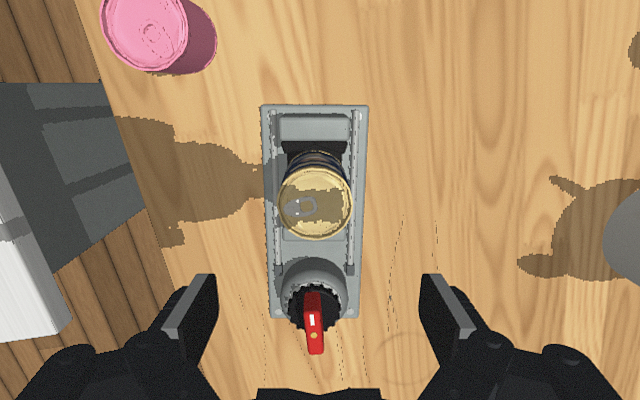

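```bash
python3 - <<'E'
from h import *
s=r.state();R=Ro.from_rotvec(s["eef_rot"]).as_matrix()
print(s["t"],s["ee_pos"],s["q"],R.round(4))
print("tin",ray("wrist",315,203,.080),"pin",ray("wrist",314,335,.086))
kn=np.array([.4436,-.1396,0]); print(R.T@(kn-s["ee_pos"]))
im=cv2.imread("pics/w6.png")[:,:,::-1]; crop(im,260,100,370,220,5,"pics/w6a.png")
E
```

```text
10.05 [ 0.46423084 -0.02879651  0.19032896] [-2.10548996e-01  2.20133391e-01  1.85521025e+00 -1.18672635e-04
  1.06288793e+00 -4.14920819e-02] [[ 1.682e-01  9.857e-01  3.300e-03]
 [ 9.858e-01 -1.682e-01 -8.000e-04]
 [-2.000e-04  3.400e-03 -1.000e+00]]
tin [ 0.46222352 -0.02764079  0.08      ] pin [ 0.44213341 -0.13803607  0.086     ]
[-0.11264867 -0.00233859  0.19034959]
```

View pics/w6a.png

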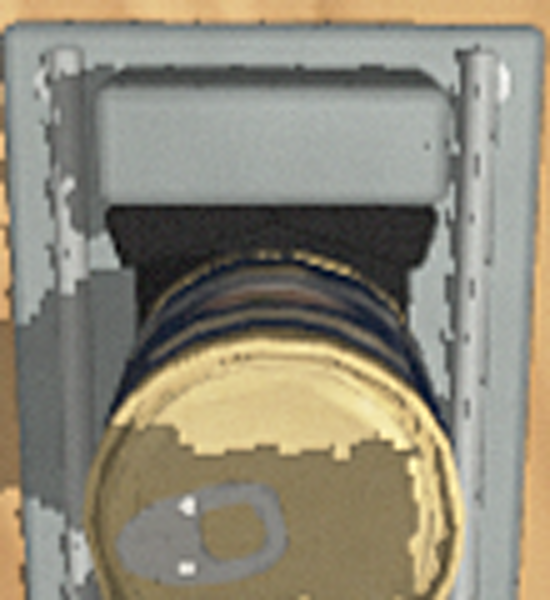

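>>> {"api": "play_rows", "payload": {"deltas": [[[-0.7,-0.015,0,0,0,0],[-0.7,-0.015,0,0,0,0],[-0.7,-0.015,0,0,0,0],[-0.7,-0.015,0.5,0,0,0],[0,0,0,0,0,-0.5],[0,0,0,0,0,0],[0,0,0,0,0,0]]]}}

```text
t: 10.75
ee_pos: [0.4414, -0.1382, 0.1681]
eef_rot: [-2.329, -2.105, 0.001]
contact_force: [-0.1, -0.1, -0.4]
width: 0.0856
```

```bash
python3 - <<'E'
from h import *
s=r.state();R=Ro.from_rotvec(s["eef_rot"]).as_matrix()
print(s["t"],s["ee_pos"],s["q"],np.degrees(np.arctan2(R[1,0],R[0,0])))
im=r.snapshot("wrist"); cv2.imwrite("pics/w7.png",im[:,:,::-1]); crop(im,250,140,390,260,5,"pics/w7c.png")
E
```

```text
10.75 [ 0.44136792 -0.13817637  0.16812269] [-4.52980448e-01  2.49435725e-01  1.88292605e+00  7.33308112e-05
  1.01139257e+00 -3.51899000e-01] 84.20617994225444
```

View pics/w7.png

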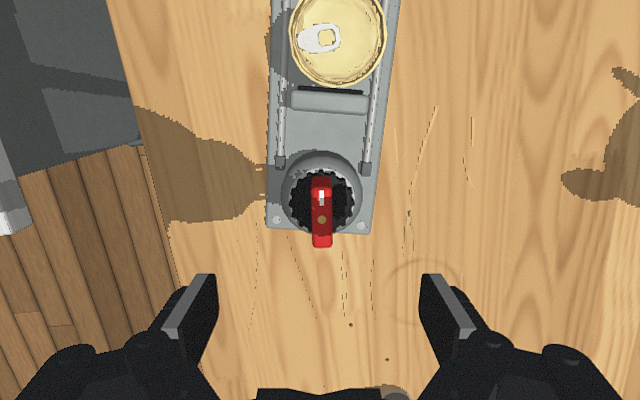

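View pics/w7c.png

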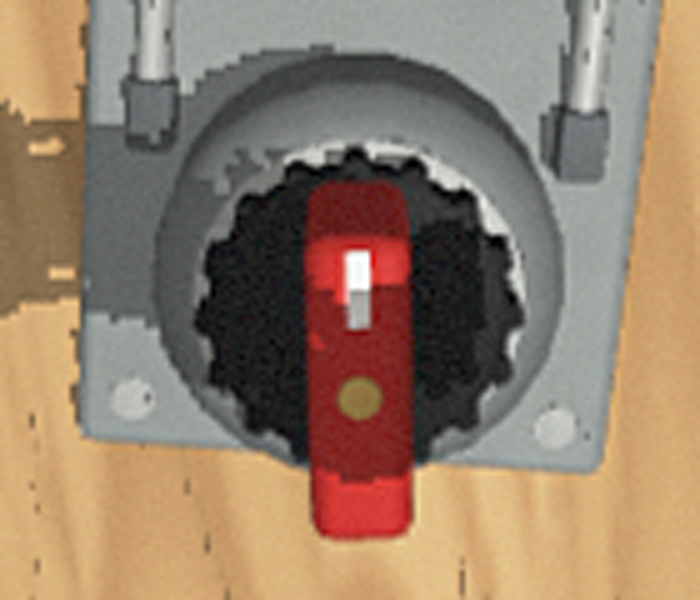

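```bash
python3 - <<'E'
from h import *
s=r.state();R=Ro.from_rotvec(s["eef_rot"]).as_matrix()
p=ray("wrist",322,219.6,.086);print(s["t"],p,R.T@(p-s["ee_pos"]),s["moment"],s["contact_force"])
E
```

```text
10.8 [ 0.44384213 -0.13960962  0.086     ] [-0.00135078  0.00237542  0.08250456] [-0.0401539  -0.02331403  0.07161312] [-0.07571324 -0.30957217 -0.16745495]
```

>>> {"api": "play_rows", "payload": {"deltas": [[[-0.034,0.055,0,0,0,0],[0,0,0.6,0,0,0],[0,0,0.7,0,0,0],[0,0,0.7,0,0,0],[0,0,0.525,0,0,0],[0,0,0,0,0,0],[0,0,0,0,0,0],[0,0,0,0,0,0]]]}}

```text
t: 11.6
ee_pos: [0.4452, -0.1405, 0.0692]
eef_rot: [2.327, 2.107, 0.001]
contact_force: [-0.3, -1.1, -0.3]
width: 0.0853
```

```bash
python3 - <<'E'
from h import *
s=r.state();R=Ro.from_rotvec(s["eef_rot"]).as_matrix()
print(s["t"],s["ee_pos"],s["q"],np.degrees(np.arctan2(R[1,0],R[0,0])),s["moment"],s["contact_force"])
im=r.snapshot("wrist"); cv2.imwrite("pics/w8.png",im[:,:,::-1])
E
```

```text
11.6 [ 0.44518101 -0.14048004  0.06921993] [-4.53724641e-01  4.12567002e-01  1.97281254e+00 -1.45222184e-04
  7.54076275e-01 -3.54629378e-01] 84.32827133992325 [0.01896187 0.00276211 0.01607499] [-0.29847934 -1.10990502 -0.31691842]
```

View pics/w8.png

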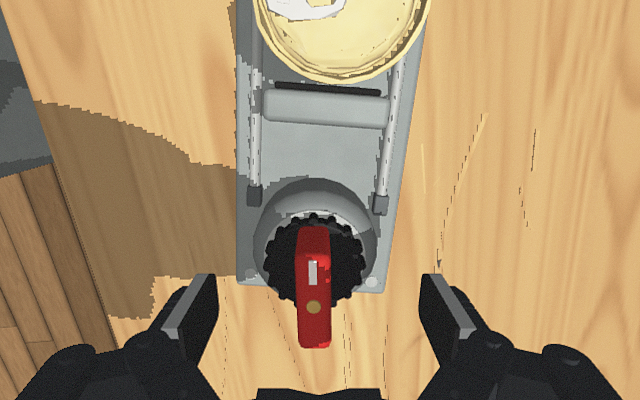

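```bash
python3 - <<'E'
from h import *
s=r.state();R=Ro.from_rotvec(s["eef_rot"]).as_matrix()
im=cv2.imread("pics/w8.png")[:,:,::-1]; crop(im,260,200,370,360,5,"pics/w8c.png")
p=ray("wrist",314,307,.086);print(s["t"],s["ee_pos"],p,R.T@(p-s["ee_pos"]))
E
```

```text
11.65 [ 0.44521417 -0.1405696   0.06934083] [ 0.44359007 -0.13983039  0.086     ] [ 0.00055854 -0.00165011 -0.01666365]
```

View pics/w8c.png

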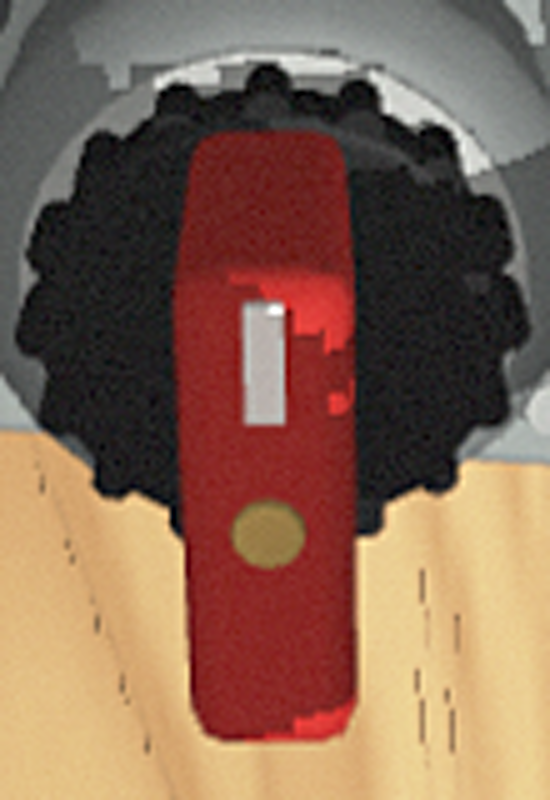

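>>> {"api": "play_rows", "payload": {"deltas": [[[0.013,-0.042,0.04,0,0,0],[0,0,0,0,0,0],[0,0,0,0,0,0]]]}}

```text
t: 11.95
ee_pos: [0.4425, -0.1396, 0.0669]
eef_rot: [2.329, 2.108, 0.0]
contact_force: [-0.4, -0.5, -0.7]
width: 0.0857
```

>>> {"api": "play_rows", "payload": {"deltas": [[[0,0,0,0,0,0],[0,0,0,0,0,0],[0,0,0,0,0,0],[0,0,0,0,0,0],[0,0,0,0,0,0],[0,0,0,0,0,0],[0,0,0,0,0,0],[0,0,0,0,0,0],[0,0,0,0,0,0],[0,0,0,0,0,0],[0,0,0,0,0,0]]], "gripper": 1, "newtons": 50}}

```text
t: 13.05
ee_pos: [0.443, -0.1397, 0.0667]
eef_rot: [2.328, 2.108, 0.001]
contact_force: [3.1, 0.3, 2.2]
width: 0.013
```

```bash
cat > st.py <<'E'
from h import *
s=r.state();R=Ro.from_rotvec(s["eef_rot"]).as_matrix()
print(round(s["t"],2),np.round(s["ee_pos"],4),"yaw",round(np.degrees(np.arctan2(R[1,0],R[0,0])),2),"M",np.round(s["moment"],3),"F",np.round(s["contact_force"],1),"w",round(s["width"],4),"q6",round(s["q"][5],3),"e6",round(s["effort"][5],3))
E
python3 st.py
```

```text
13.05 [ 0.443  -0.1397  0.0667] yaw 84.31 M [ 0.084 -0.414 -0.032] F [3.1 0.3 2.2] w 0.013 q6 -0.355 e6 0.0
```

>>> {"api": "play_rows", "payload": {"deltas": [[[0,0,0,0,0,0.5],[0,0,0,0,0,0.5],[0,0,0,0,0,0.5],[0,0,0,0,0,0.5]]]}}

```text
t: 13.45
ee_pos: [0.443, -0.1396, 0.0667]
eef_rot: [2.601, 1.76, 0.001]
contact_force: [3.0, 1.4, 2.2]
width: 0.0131
```

```bash
python3 st.py
```

```text
13.45 [ 0.443  -0.1396  0.0667] yaw 68.17 M [ 0.181 -0.398  0.134] F [3.  1.4 2.2] w 0.0131 q6 -0.073 e6 -0.753
```

>>> {"api": "play_rows", "payload": {"deltas": [[[0,0,0,0,0,0.5],[0,0,0,0,0,0.5]]]}}

```text
t: 13.65
ee_pos: [0.443, -0.1396, 0.0667]
eef_rot: [2.718, 1.574, 0.001]
contact_force: [2.4, 2.3, 3.0]
width: 0.0133
```

```bash
python3 st.py
```

```text
13.65 [ 0.443  -0.1396  0.0667] yaw 60.17 M [ 0.224 -0.47   0.151] F [2.4 2.3 3. ] w 0.0133 q6 0.066 e6 -0.748
```

>>> {"api": "play_rows", "payload": {"deltas": [[[0,0,0,0,0,0.5],[0,0,0,0,0,0.5]]]}}

```text
t: 13.85
ee_pos: [0.443, -0.1396, 0.0667]
eef_rot: [2.821, 1.381, 0.001]
contact_force: [2.5, 1.1, 2.2]
width: 0.0131
```

```bash
python3 st.py; python3 - <<'E'
from h import *
im=r.snapshot("wrist"); cv2.imwrite("pics/w9.png",im[:,:,::-1])
im=r.snapshot("top"); crop(im,280,170,380,230,8,"pics/t9.png")
E
python3 st.py
```

```text
13.85 [ 0.443  -0.1396  0.0667] yaw 52.17 M [ 0.234 -0.462  0.194] F [2.5 1.1 2.2] w 0.0131 q6 0.206 e6 -0.748
13.95 [ 0.443  -0.1396  0.0667] yaw 52.29 M [ 0.239 -0.526  0.132] F [3.2 1.4 2.7] w 0.013 q6 0.204 e6 0.871
```

View pics/w9.png

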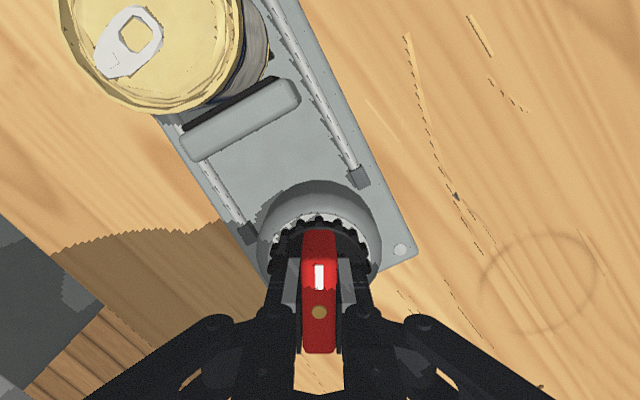

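```bash
python3 - <<'E'
from h import *
im=cv2.imread("pics/w9.png")[:,:,::-1]; crop(im,150,60,320,200,4.5,"pics/w9c.png")
E
```

```text
(no output)
```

View pics/w9c.png

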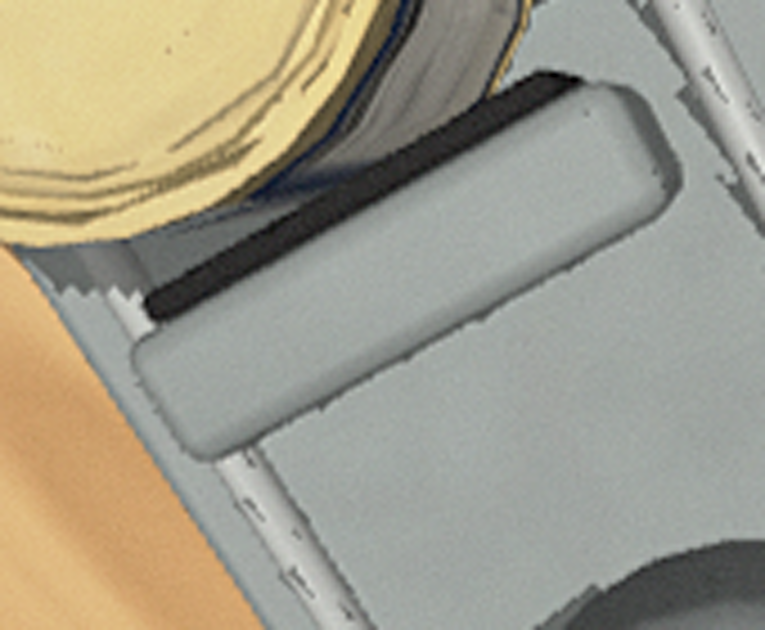

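```bash
python3 - <<'E'
from h import *
u=np.array([np.cos(np.radians(80.2)),np.sin(np.radians(80.2)),0]);kn=np.array([.4436,-.1397,0])
# current
for c in [(370,208),(345,186)]:
    print((ray("wrist",150+c[0]/4.5,60+c[1]/4.5,.046)-kn)@u)
# w3 pose
st={"ee_pos":np.array([.44066,-.13650,.29814]),"eef_rot":Ro.from_matrix(np.array([[np.cos(np.radians(80.32)),np.sin(np.radians(80.32)),0],[np.sin(np.radians(80.32)),-np.cos(np.radians(80.32)),0],[0,0,-1]]).T.T).as_rotvec()}
for c in [(375,545),(375,528)]:
    print((ray("wrist",260+c[0]/6,c[1]/6,.046,st)-kn)@u)
E
```

```text
0.08309207702397407
0.08588825759124039
0.07903948247913152
0.0818495621470593
```

>>> {"api": "play_rows", "payload": {"deltas": [[[0,0,0,0,0,0.5],[0,0,0,0,0,0.5]]]}}

```text
t: 14.15
ee_pos: [0.443, -0.1396, 0.0667]
eef_rot: [2.909, 1.184, 0.001]
contact_force: [3.6, 1.5, 3.3]
width: 0.0135
```

```bash
python3 st.py
```

```text
14.15 [ 0.443  -0.1396  0.0667] yaw 44.28 M [ 0.306 -0.524  0.161] F [3.6 1.5 3.3] w 0.0135 q6 0.344 e6 -0.8
```

>>> {"api": "play_rows", "payload": {"deltas": [[[0,0,0,0,0,0.5],[0,0,0,0,0,0.5]]]}}

```text
t: 14.35
ee_pos: [0.443, -0.1396, 0.0667]
eef_rot: [2.985, 0.978, 0.001]
contact_force: [3.4, 1.5, 2.1]
width: 0.0134
```

```bash
python3 st.py; python3 - <<'E'
from h import *
im=r.snapshot("wrist"); cv2.imwrite("pics/w10.png",im[:,:,::-1])
E
python3 st.py
```

```text
14.35 [ 0.443  -0.1396  0.0667] yaw 36.28 M [ 0.274 -0.517  0.18 ] F [3.4 1.5 2.1] w 0.0134 q6 0.483 e6 -0.749
14.4 [ 0.443  -0.1396  0.0667] yaw 36.07 M [ 0.258 -0.581  0.212] F [3.  1.6 3.9] w 0.013 q6 0.487 e6 -0.077
```

View pics/w10.png

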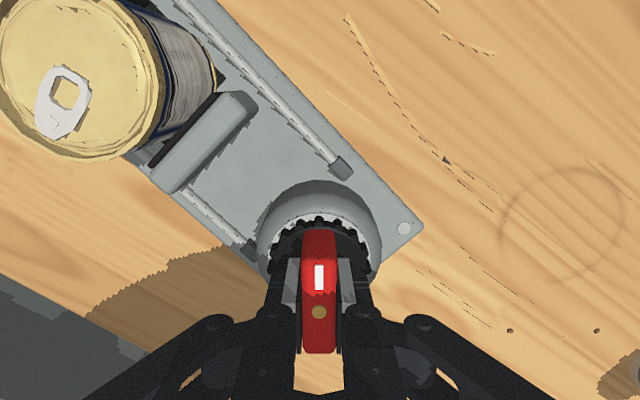

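>>> {"api": "play_rows", "payload": {"deltas": [[[0,0,0,0,0,0.25],[0,0,0,0,0,0.25]]]}}

```text
t: 14.6
ee_pos: [0.443, -0.1396, 0.0667]
eef_rot: [3.016, 0.877, 0.001]
contact_force: [3.7, 1.9, 2.3]
width: 0.0127
```

```bash
python3 st.py
```

```text
14.6 [ 0.443  -0.1396  0.0667] yaw 32.42 M [ 0.269 -0.57   0.149] F [3.7 1.9 2.3] w 0.0127 q6 0.551 e6 -0.304
```

>>> {"api": "play_rows", "payload": {"deltas": [[[0,0,0,0,0,0.25],[0,0,0,0,0,0.25]]]}}

```text
t: 14.8
ee_pos: [0.443, -0.1396, 0.0667]
eef_rot: [3.045, 0.771, 0.001]
contact_force: [3.6, 0.9, 2.7]
width: 0.013
```

```bash
python3 st.py
```

```text
14.8 [ 0.443  -0.1396  0.0667] yaw 28.42 M [ 0.332 -0.58   0.171] F [3.6 0.9 2.7] w 0.013 q6 0.62 e6 -0.289
```

>>> {"api": "play_rows", "payload": {"deltas": [[[0,0,0,0,0,0.25],[0,0,0,0,0,0]]]}}

```text
t: 15.0
ee_pos: [0.443, -0.1395, 0.0667]
eef_rot: [3.058, 0.718, 0.001]
contact_force: [3.4, 2.2, 3.2]
width: 0.0128
```

```bash
python3 st.py
```

```text
15.0 [ 0.443  -0.1395  0.0667] yaw 26.44 M [ 0.392 -0.705  0.155] F [3.4 2.2 3.2] w 0.0128 q6 0.655 e6 0.513
```

>>> {"api": "play_rows", "payload": {"deltas": [[[0,0,0,0,0,0.2],[0,0,0,0,0,0.2]]]}}

```text
t: 15.2
ee_pos: [0.443, -0.1396, 0.0666]
eef_rot: [3.078, 0.628, 0.001]
contact_force: [4.4, 2.1, 3.5]
width: 0.0135
```

```bash
python3 st.py
```

```text
15.2 [ 0.443  -0.1396  0.0666] yaw 23.06 M [ 0.461 -0.771  0.14 ] F [4.4 2.1 3.5] w 0.0135 q6 0.714 e6 -0.252
```

>>> {"api": "play_rows", "payload": {"deltas": [[[0,0,0,0,0,0.2],[0,0,0,0,0,0.2]]]}}

```text
t: 15.4
ee_pos: [0.443, -0.1396, 0.0666]
eef_rot: [3.094, 0.541, 0.001]
contact_force: [5.0, 3.1, 3.7]
width: 0.013
```

```bash
python3 st.py
```

```text
15.4 [ 0.443  -0.1396  0.0666] yaw 19.83 M [ 0.536 -0.816  0.297] F [5.  3.1 3.7] w 0.013 q6 0.77 e6 -0.105
```

>>> {"api": "play_rows", "payload": {"deltas": [[[0,0,0,0,0,0.2],[0,0,0,0,0,0]]]}}

```text
t: 15.6
ee_pos: [0.4429, -0.1396, 0.0666]
eef_rot: [3.101, 0.498, 0.001]
contact_force: [5.0, 2.0, 2.9]
width: 0.0132
```

```bash
python3 st.py; python3 - <<'E'
from h import *
im=r.snapshot("wrist"); cv2.imwrite("pics/w11.png",im[:,:,::-1])
E
python3 st.py
```

```text
15.6 [ 0.4429 -0.1396  0.0666] yaw 18.25 M [ 0.515 -0.8    0.279] F [5.  2.  2.9] w 0.0132 q6 0.798 e6 0.544
15.65 [ 0.443  -0.1396  0.0667] yaw 18.29 M [ 0.537 -0.874  0.251] F [4.8 1.8 3.4] w 0.0127 q6 0.797 e6 0.37
```

View pics/w11.png

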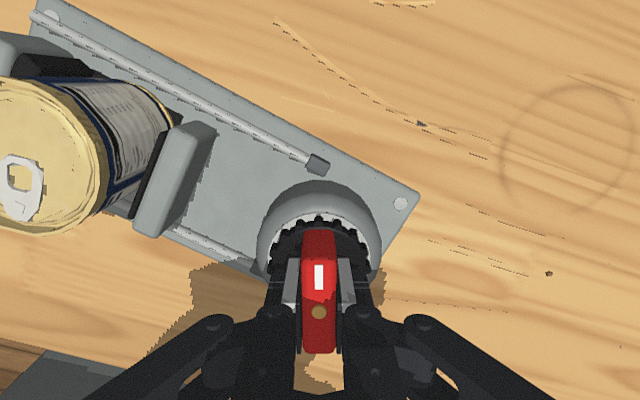

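>>> {"api": "play_rows", "payload": {"deltas": [[[0,0,0,0,0,0.2],[0,0,0,0,0,0]]]}}

```text
t: 15.85
ee_pos: [0.443, -0.1396, 0.0667]
eef_rot: [3.108, 0.455, 0.001]
contact_force: [3.9, 1.9, 3.7]
width: 0.0134
```

```bash
python3 st.py
```

```text
15.85 [ 0.443  -0.1396  0.0667] yaw 16.66 M [ 0.48  -0.816  0.322] F [3.9 1.9 3.7] w 0.0134 q6 0.826 e6 0.534
```

>>> {"api": "play_rows", "payload": {"deltas": [[[0,0,0,0,0,0.2],[0,0,0,0,0,0]]]}}

```text
t: 16.05
ee_pos: [0.443, -0.1395, 0.0667]
eef_rot: [3.114, 0.412, 0.001]
contact_force: [4.6, 2.8, 3.5]
width: 0.0134
```

```bash
python3 st.py
```

```text
16.05 [ 0.443  -0.1395  0.0667] yaw 15.06 M [ 0.535 -0.811  0.299] F [4.6 2.8 3.5] w 0.0134 q6 0.854 e6 0.517
```

>>> {"api": "play_rows", "payload": {"deltas": [[[0,0,0,0,0,0.2],[0,0,0,0,0,0]]]}}

```text
t: 16.25
ee_pos: [0.443, -0.1396, 0.0667]
eef_rot: [3.12, 0.368, 0.001]
contact_force: [4.6, 2.8, 2.7]
width: 0.013
```

```bash
python3 st.py; python3 - <<'E'
from h import *
im=r.snapshot("wrist"); cv2.imwrite("pics/w12.png",im[:,:,::-1])
a=cv2.imread("pics/w11.png");b=cv2.imread("pics/w12.png")
c=np.hstack([x[220:360,280:360] for x in (a,b)]);cv2.imwrite("pics/w12c.png",cv2.resize(c,None,fx=4,fy=4,interpolation=cv2.INTER_CUBIC))
E
python3 st.py
```

```text
16.25 [ 0.443  -0.1396  0.0667] yaw 13.45 M [ 0.491 -0.901  0.247] F [4.6 2.8 2.7] w 0.013 q6 0.882 e6 0.473
16.3 [ 0.443  -0.1396  0.0667] yaw 13.48 M [ 0.583 -0.869  0.22 ] F [5.2 2.  4. ] w 0.0134 q6 0.881 e6 0.305
```

View pics/w12c.png

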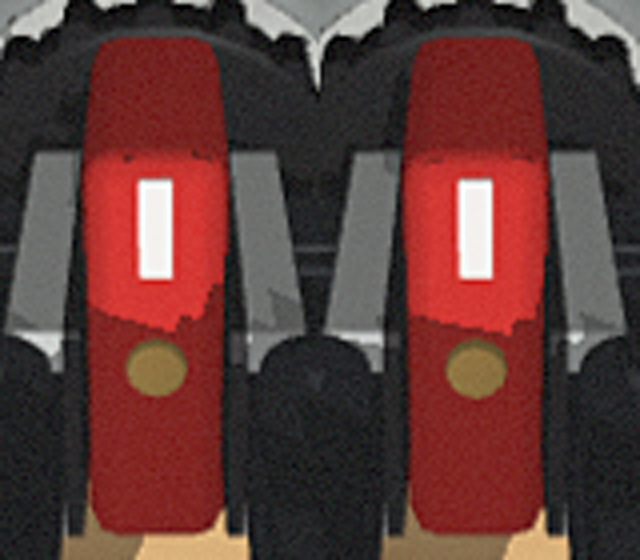

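>>> {"api": "play_rows", "payload": {"deltas": [[[0,0,0,0,0,0.2],[0,0,0,0,0,0]]]}}

```text
t: 16.5
ee_pos: [0.443, -0.1396, 0.0667]
eef_rot: [3.125, 0.324, 0.001]
contact_force: [4.7, 2.2, 3.7]
width: 0.0135
```

```bash
python3 st.py; cat > pin.py <<'E'
import sys
from h import *
im=r.snapshot("wrist"); cv2.imwrite(f"pics/{sys.argv[2]}.png",im[:,:,::-1])
a=cv2.imread(f"pics/{sys.argv[1]}.png");b=cv2.imread(f"pics/{sys.argv[2]}.png")
c=np.hstack([x[220:360,280:360] for x in (a,b)]);cv2.imwrite(f"pics/{sys.argv[2]}c.png",cv2.resize(c,None,fx=4,fy=4,interpolation=cv2.INTER_CUBIC))
E

```

```text
16.5 [ 0.443  -0.1396  0.0667] yaw 11.83 M [ 0.55  -0.793  0.145] F [4.7 2.2 3.7] w 0.0135 q6 0.91 e6 0.387
```

>>> {"api": "play_rows", "payload": {"deltas": [[[0,0,0,0,0,0.2],[0,0,0,0,0,0]]]}}

```text
t: 16.7
ee_pos: [0.443, -0.1396, 0.0667]
eef_rot: [3.129, 0.28, 0.001]
contact_force: [5.4, 1.4, 3.3]
width: 0.0133
```

```bash
python3 st.py;python3 pin.py w11 w13; python3 st.py
```

```text
16.7 [ 0.443  -0.1396  0.0667] yaw 10.22 M [ 0.446 -0.864  0.02 ] F [5.4 1.4 3.3] w 0.0133 q6 0.938 e6 0.271
16.75 [ 0.443  -0.1395  0.0667] yaw 10.25 M [ 0.5   -0.879  0.032] F [3.8 2.8 3.8] w 0.013 q6 0.937 e6 0.114
```

View pics/w13c.png

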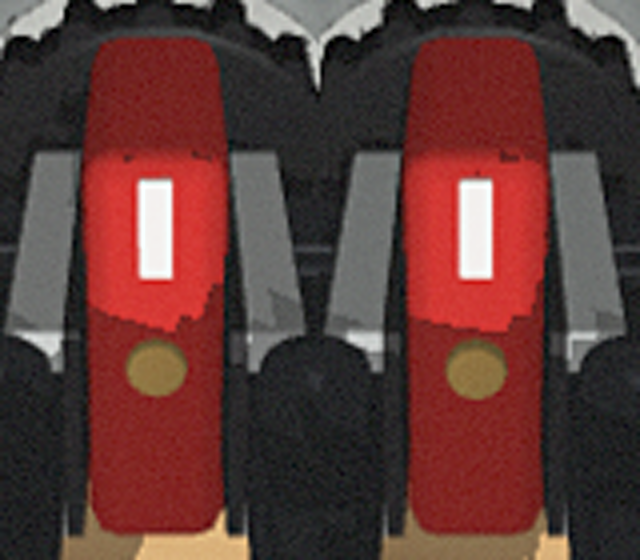

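>>> {"api": "play_rows", "payload": {"deltas": [[[0,0,0,0,0,0.2],[0,0,0,0,0,0]]]}}

```text
t: 16.95
ee_pos: [0.443, -0.1396, 0.0667]
eef_rot: [3.133, 0.236, 0.001]
contact_force: [4.2, 1.4, 2.2]
width: 0.0129
```

```bash
python3 st.py;python3 pin.py w11 w14; python3 st.py
```

```text
16.95 [ 0.443  -0.1396  0.0667] yaw 8.61 M [ 0.282 -0.929  0.044] F [4.2 1.4 2.2] w 0.0129 q6 0.966 e6 0.238
17.0 [ 0.443  -0.1395  0.0667] yaw 8.65 M [ 0.415 -0.854 -0.052] F [4.6 1.4 8.3] w 0.013 q6 0.965 e6 0.097
```

View pics/w14c.png

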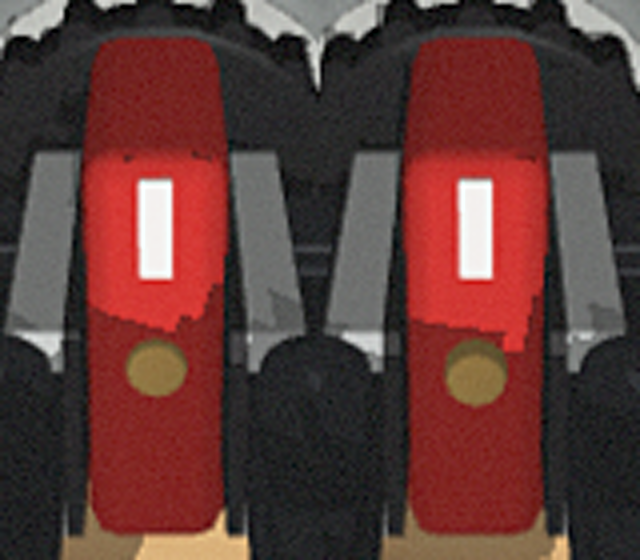

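>>> {"api": "play_rows", "payload": {"deltas": [[[0,0,0,0,0,0.1],[0,0,0,0,0,0],[0,0,0,0,0,0]]]}}

```text
t: 17.3
ee_pos: [0.443, -0.1395, 0.0667]
eef_rot: [3.134, 0.215, 0.001]
contact_force: [4.8, 2.0, 2.7]
width: 0.0128
```

```bash
python3 st.py;python3 pin.py w11 w15; python3 st.py; python3 -c "
from h import *
for z in (.086,.0875,.089): print(proj('wrist',[.4436,-.1397,z]))"
```

```text
17.3 [ 0.443  -0.1395  0.0667] yaw 7.86 M [ 0.456 -0.789  0.014] F [4.8 2.  2.7] w 0.0128 q6 0.979 e6 0.002
17.35 [ 0.443  -0.1396  0.0667] yaw 7.86 M [ 0.533 -0.833 -0.017] F [4.9 2.8 3. ] w 0.0127 q6 0.979 e6 0.004
[320.10677481 310.45981693]
[320.12637637 312.8475925 ]
[320.14639493 315.28616469]
```

View pics/w15c.png

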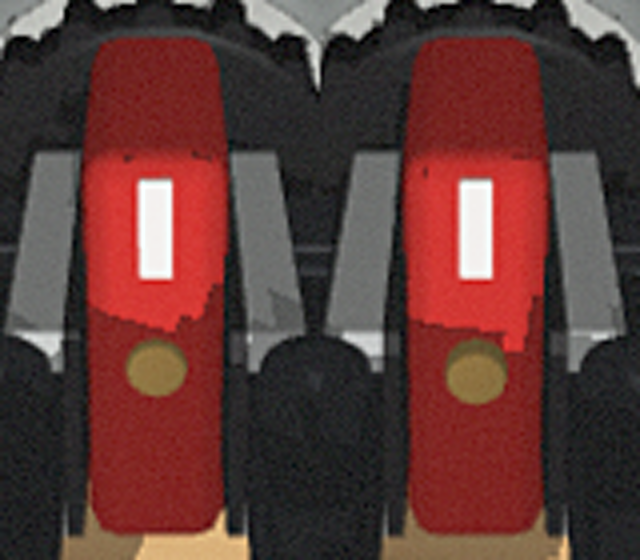

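>>> {"api": "play_rows", "payload": {"deltas": [[[0,0,0,0,0,0],[0,0,0,0,0,0],[0,0,0,0,0,0],[0,0,0,0,0,0],[0,0,0,0,0,0],[0,0,0,0,0,0],[0,0,0,0,0,0]]], "gripper": -1}}

```text
t: 18.05
ee_pos: [0.4424, -0.1395, 0.0665]
eef_rot: [3.134, 0.217, -0.0]
contact_force: [0.2, 1.0, -0.8]
width: 0.0851
```

>>> {"api": "play_rows", "payload": {"deltas": [[[0,0,-0.3,0,0,0],[0,0,-0.8,0,0,0],[0,0,-0.9,0,0,0],[0,0,-0.7,0,0,0],[0,0,0,0,0,0],[0,0,0,0,0,0],[0,0,0,0,0,0]]]}}

```text
t: 18.75
ee_pos: [0.4416, -0.1391, 0.1735]
eef_rot: [-3.133, -0.217, 0.003]
contact_force: [-1.5, 0.0, -0.7]
width: 0.0852
```

```bash
python3 st.py; python3 - <<'E'
from h import *
im=r.snapshot("wrist"); cv2.imwrite("pics/w16.png",im[:,:,::-1])
im=r.snapshot("scene"); crop(im,225,150,385,250,5,"pics/s16.png")
E
```

```text
18.75 [ 0.4416 -0.1391  0.1735] yaw 7.91 M [-0.013  0.001 -0.017] F [-1.5  0.  -0.7] w 0.0852 q6 0.978 e6 0.0
```

View pics/w16.png

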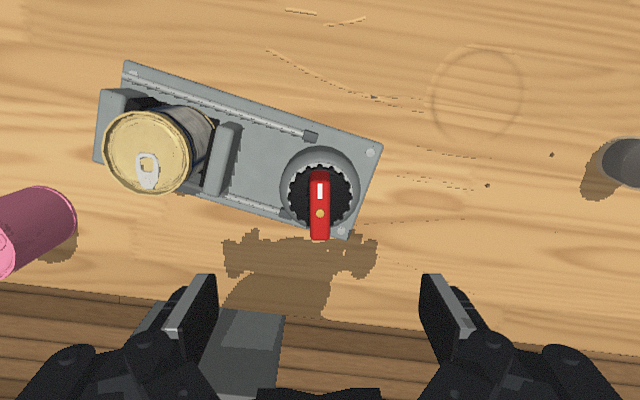

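View pics/s16.png

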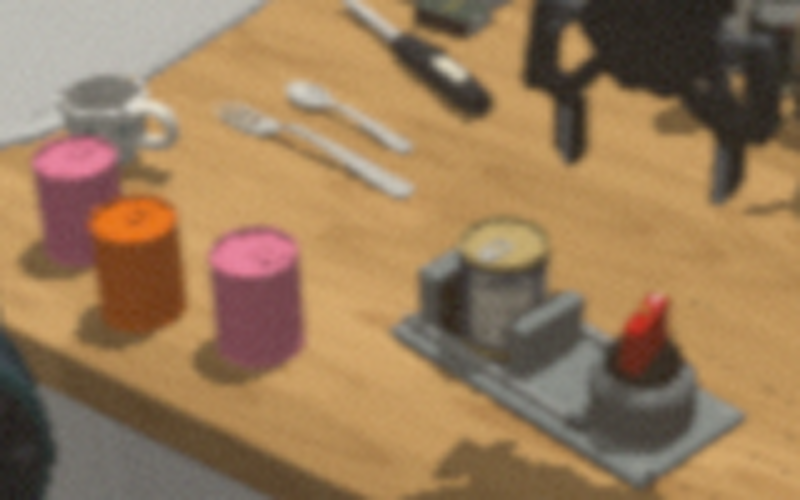

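```bash
python3 - <<'E'
from h import *
im=cv2.imread("pics/w16.png")[:,:,::-1]; crop(im,80,50,390,250,2.5,"pics/w16c.png");crop(im,270,130,370,250,5,"pics/w16p.png")
print(ray("wrist",146.5,152,.080))
E
```

```text
[ 0.46680119 -0.0220912   0.08      ]
```

View pics/w16c.png

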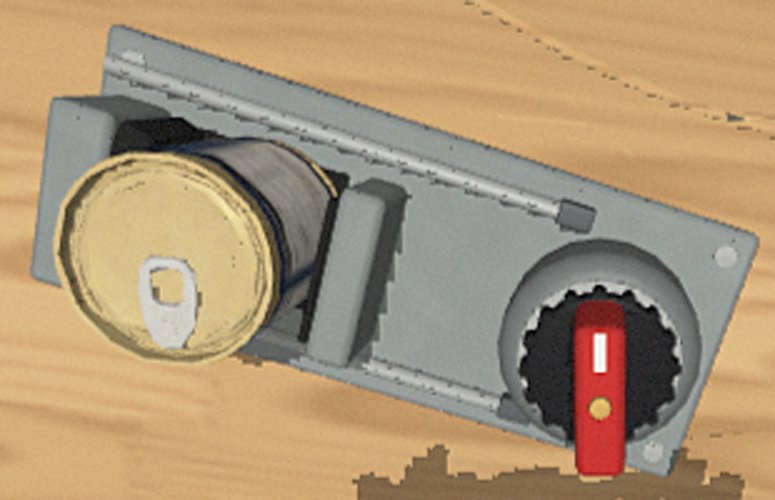

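View pics/w16p.png

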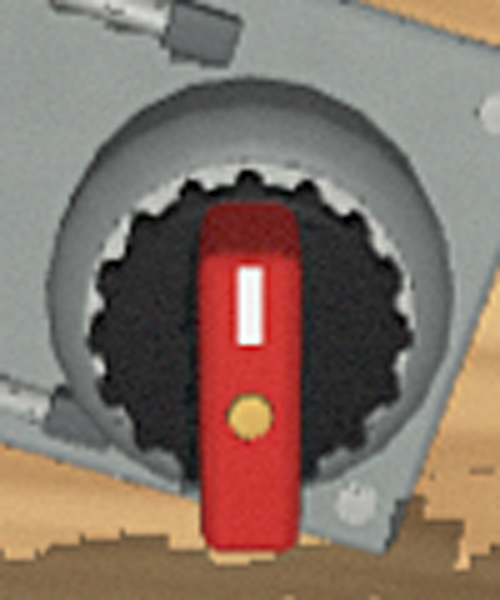

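```bash
python3 -c "
from rig import r
print(r.hand_in())"; python3 st.py
```

```text
the job is handed in; nothing more can be done
None
the job is handed in; nothing more can be done
```

I stood the tin upright on the holder's bed and turned the knob clockwise through one click, about 76° in a single grasp. Then I released it, lifted clear and handed in at about 19 s of the 70 s.

**Click:** While turning, torque was about 0.15 to 0.2 N m, peaked near 0.32 N m and then fell to about zero. At that moment the brass pin moved about 2.2 px in the wrist view. I expected 2.4 px for a 1.5 mm rise, so this matches one click. I stopped there and did not reach a second.

**After release:** The pin was still raised and the bar had not sprung back. The tin stood between the two jaws with no sign of crushing.

**Bystanders:** In the last scene picture the cup and the orange and pink look-alikes were where they started. I never went near the salt shaker but did not check it separately at the end.

**Disagreements in my measurements:**
- The overhead and wrist cameras differed by about 7 mm on the tin's starting position, so I used the wrist camera throughout.
- The tin's final position measured about 3 mm from my estimate of the bed centre, which I put down to camera error on an oblique view.
- Torque readings carried noise of several hundredths of a N m, so I relied on the pin to confirm the click.

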